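Knock a jammed bar piece out of the feed bottle and let it into the tray

ROBOT

A 6-joint arm with a two-finger parallel gripper is mounted at the origin on a cart in front of the work surface, level with it; the furniture and walls round the work are solid. World frame = base frame: x ahead of the robot, y to its left, z up, the work surface at z = 0. Lengths are in m, angles in rad, forces in N, time in s.
With the tool pointing down it reaches from about 0.225 to 0.725 m from the base axis. Payload 3.1 kg.
Tool frame: the origin (TCP) lies midway between the tips of the shut fingers; the grasp point (between the pads) lies 19 mm behind it (robot.grasp_offset is the distance from the TCP to the grasp point, in m); z points along the fingers, y is the direction in which the jaws open and shut (so a half turn about z gives the same grasp; the last joint's range is limited). The gripper opens to 85 mm and grips with 20 to 120 N. Pads are 22 mm wide; open, the fingers measure 114 mm over their backs; the gripper's body (76 mm by 85 mm) begins 54 mm behind the grasp point. The pads swing forward as they close: fully open they stand 13 mm farther back than shut.
Start: joints at [-1.407, 0.048, 0.099, 1.622, 0, 1.443], TCP at [0.151, -0.503, 0.194] pointing down, gripper open.
Joint ranges: [-2.91, 2.91], [-0.99, 1.94], [-1.21, 1.42], [-2.12, 2.29], [-1.49, 1.47], [-3.14, 3.14]. Speed limits (rad/s): [2.79, 2.79, 3.14, 3.14, 3.14, 3.14].

INTERFACE

Orientations are given as [roll, pitch, yaw] about the fixed x, y, z axes, in that order (R = Rz(yaw) Ry(pitch) Rx(roll)).
In Python, from plant import robot gives the robot as it stands.
- The arm moves only by the tool play_rows, never from a script. Its argument "deltas" is a list of rows, each a list of 2 entries, a list of its own where there are three numbers: the shift along the world's x, y, z in cm, then the turn, a rotation vector about the world's x, y, z in degrees. In form: [[[dx, dy, dz], [rx, ry, rz]], ...]. A call has 1 to 12 rows; each row is the pose to reach, as a shift and turn from the pose measured when the call began; what a row does not reach only later rows make up. A row lasts 1/12 s, in which the tool goes at most 41.7 mm and 7.16 degrees, less where a joint would pass 70% of its speed; a pose out of reach is approached as far as the arm can. A call with a gripper value outside its range is refused whole. "hand" is the opening, from -1 (shut) to 1 (fully open), so that 0 is half open, set as the call begins (left out, the last holds). The fingers move at their own pace and stop on an object; "force" is the grip in N (left out, the last holds). Time passes only in rows, so rows that repeat a pose let the fingers close. It gives the time, the measured TCP pose, the force and the opening at its end, in the units of the state.
- robot.get_obs(): the state, without advancing time (a new reading comes with each control period).
- robot.camera(name): name is "scene" or "top" or "wrist"; returns a dict with "image" (420x560x3 uint8, red, green, blue), "intrinsics" (3x3 intrinsics, pixels), "k1" (the pictures are not rectified: a ray, as slopes to the right and down, at radius r is drawn at 1 + k1 r^2 times it, then the intrinsics apply), "rvec" (rotation vector, rad) and "tvec" (3), from world to camera coordinates, as OpenCV has them. Camera axes: x right, y down, z forward; pixel columns grow to the right and rows downward; lengths in m; the calibration is good to about 2 mm. A picture is of the moment at which its call begins. There is no depth.
- robot.finish_job(): hands the job in, once; it reports no verdict.
Trained networks look in the newest picture that a camera, given by its name, has taken for a name from the list of things; names that differ only in an ending like _2 or _b are one class to them, and where a whole thing is asked for, a point or a joint stands for the part that bears it (a point fixed in the world has none). Each returns a list of dicts, best first, with "confidence" (0 to 1); they miss things now and then, are a little off and sometimes report something else, mostly with a low value. They report only what shows in the picture. A call takes as long as a camera call.
- robot.trace(camera, target): "pixels" (420x560 bool, what is visible of it) and "centre" ([row, column] in pixels, amid what is visible of it).
The state is a dict: "time_s": time; "qpos": joint angles; "qvel": joint speeds; "tau": joint torques, N m; "tcp_pos": TCP position; "orientation": TCP orientation; "ft_force": force on the tool from outside, world axes, zero at the start; "moment": the same for the moment, N m; "opening": opening from 0.0 (shut) to 1.0 (fully open).
Only numpy, scipy, OpenCV 4.12 (cv2) and the standard library are available. Lean on these libraries where they do the work, as an engineer would, in place of code of your own. Each camera call takes 0.05 s, during which the arm holds its last target. There are 200 camera calls.

TASK

Stand the green tray under the end of the chute, its upright tab on the side away from the chute. Rap the side of the tilted bottle with the closed fingers, briskly and as often as needed, until the bar piece jammed in its neck slides out onto the chute. Then press the black plunger head right down to its stop, keep it down until the bar piece has slid into the tray, and let it spring back; do not touch the bar piece itself, do not let it fall onto the bench, and leave the oil bottle, pipe flange and steel block alone.

Things in the scene. Friction and masses are not known exactly. Their poses are not given: they have to be found in the camera images.
- stand: Fixed stand: grey base plate (x -330 to -45, y -75 to +75 mm) carrying bottle, blue-sided chute and plunger. Origin: on the bench below the middle of the chute's lower edge; x level in the pouring direction, y to its left, z up. Neck and chute slope down 30 degrees to +x. Chute edge 70 mm above the bench, closed by a steel gate 17 mm higher; free below to 60 mm height for x > -45 mm.
- drop_point (a point): Point on the bench, 55 mm in front (+x) of the stand's origin, where the bar piece comes down: the tray's middle belongs here, within about 25 mm.
- bottle_mid (a point): Middle of the wide part (88 mm diameter, 100 mm long) of the clear 215 mm narrow-necked bottle, on its axis, about 0.17 m above the bench. Axes: x down the bottle's axis to the mouth (30 degrees below level), y level across it = the stand's y. Flanks 44 mm from the axis at +y and -y, open from above; nothing beside them stands higher than 40 mm below the axis.
- bottle (a joint): Sideways travel of the bottle on its spring slide, m, along the stand's y: 0 at rest, stops at -0.009 and +0.009, spring 800 N/m. A slow push only carries the bar along; a sharp level knock on either flank, fingers meeting it at 0.2 to 0.4 m/s, driving on 5 to 15 mm and quickly drawn back, jolts the bar free, mostly within one to four knocks.
- mouth (a point): Middle of the bottle's mouth, 11 mm above the neck's flat floor (28 mm wide, 80 mm long); same axes as bottle_mid (x down the slope).
- bar_piece: Dark steel square bar, 65 x 22 x 22 mm, 0.2 kg; origin at its middle, x along its length. It starts askew in the neck, its middle about 43 mm up-slope of the mouth, a front corner caught behind a small red burr. Once free it slides by itself down the chute to the gate, its middle then about 40 mm beyond the mouth (along mouth x).
- plunger (a joint): Downward travel of the spring plunger and its gate, m: 0 up (chute closed), 0.020 at the stop (gate below the chute edge, chute open). Spring 3 N at the top to 7 N at the stop.
- plunger_top (a point): Middle of the top of the black plunger head, 32 mm diameter, 166 mm above the bench when up, beside the chute's end at the stand's y = +76 mm, x = 0.
- tray: Loose green open tray, 130 x 100 x 40 mm, walls 4 mm, 0.22 kg. Origin: middle of its underside, z up. At its +x end, 61 mm from the origin, stands a flat upright tab 8 mm thick (along x), 44 mm wide (y), top 90 mm above the bench with a 10 mm thick bead on the last 6 mm: pinch it along x from above, about 70 mm above the bench.
- oil_bottle: Bystander: yellow bottle with red cap, 66 mm diameter, 205 mm tall, origin at the middle of its underside.
- flange: Bystander: grey pipe flange lying flat, 90 mm diameter, 24 mm tall, origin at the middle of its underside.
- steel_block: Bystander: dark steel block with a drilled hole, 50 x 62 x 36 mm, origin at the middle of its underside.

How it is judged:
On the way, in this order (a step that is already met when the one before it is completed fails the run):
1. the bar piece is out of the bottle's neck and lies on the chute behind the gate (x of bar_piece in the frame of mouth above 0.03 m and x of bar_piece in the frame of stand below 0 m and height (world z) of bar_piece above 0.06 m and value of joint plunger below 0.003 m), for 0.2 s.
2. the plunger is held down at its stop (value of joint plunger above 0.018 m), for 0.2 s.
At the end, for the whole second after the job is handed in: The bar piece lies at rest inside the tray, the tray stands flat on the bench with its middle within 50 mm of the drop point below the chute's end, and the plunger is back up (within 3 mm) (x of bar_piece in the frame of tray between -0.065 and 0.065 m and y of bar_piece in the frame of tray between -0.05 and 0.05 m and z of bar_piece in the frame of tray below 0.045 m and linear speed of each of bar_piece, tray below 0.02 m/s and angle between tray's own z axis and vertical below 0.08 rad and height (world z) of tray below 0.008 m and horizontal distance between tray and drop_point below 0.05 m and value of joint plunger below 0.003 m); the robot touches nothing.
It fails at once if the fingers touch the bar piece (contact force between the fingers and bar_piece above 0.5 N).
It fails at once if the bar piece falls onto the bench beside the tray (height (world z) of bar_piece below 0.04 m and horizontal distance between bar_piece and tray above 0.082 m).
It fails at once if the oil bottle is shifted by more than 30 mm (distance of oil_bottle from where it was at the start of the episode above 0.03 m).
It fails at once if the pipe flange is shifted by more than 30 mm (distance of flange from where it was at the start of the episode above 0.03 m).
It fails at once if the steel block is shifted by more than 30 mm (distance of steel_block from where it was at the start of the episode above 0.03 m).
It also fails if it takes over 51 s, if anything falls off the work surface, if the arm or the gripper's body presses on something with over 40 N, if the wrist force passes 120 N, or if a joint passes its speed limit or range.

## Working session

There is one attempt and no reset: what is moved stays moved. The work goes in short steps, Python scripts to look and compute and a tool call to move; the robot and the scene stay as the last step left them, time stands still between calls to the robot, and variables do not carry over. Pictures are saved under pics/ and viewed, about 8 in all and at most 12, crops included, and the job is handed in when it is done.

Besides the shell and the picture viewer there is one more tool, called after "Call:" as a command line: name --argument value ..., lists and objects as JSON in quotes. play_rows: Moves the arm, as the interface text tells. Its arguments: {"type":"object","properties":{"deltas":{"type":"array","items":{"type":"array"}},"hand":{"type":"number"},"force":{"type":"number"}},"required":["deltas"]}

```bash
mkdir -p pics; cat > h.py <<'E'
import numpy as np,cv2
from plant import robot
def cam(n):
    c=robot.camera(n); R=cv2.Rodrigues(np.array(c["rvec"],float))[0]; c["R"]=R; c["t"]=np.array(c["tvec"],float).ravel(); c["K"]=np.array(c["intrinsics"],float); return c
def dist(c): return np.array([c["k1"],0,0,0,0.])
def ray(c,px): # px (col,row)
    k=c["K"]; d=np.array([(px[0]-k[0,2])/k[0,0],(px[1]-k[1,2])/k[1,1]]); u=d.copy()
    for _ in range(30): u=d/(1+c["k1"]*(u@u))
    v=c["R"].T@np.array([u[0],u[1],1.]); return -c["R"].T@c["t"],v/np.linalg.norm(v)
def atz(c,px,z):
    o,v=ray(c,px); return o+v*(z-o[2])/v[2]
def tri(rs):
    A=0;b=0
    for o,v in rs:
        P=np.eye(3)-np.outer(v,v); A=A+P; b=b+P@o
    x=np.linalg.solve(A,b); return x,[np.linalg.norm((np.eye(3)-np.outer(v,v))@(x-o)) for o,v in rs]
def proj(c,X):
    X=np.atleast_2d(np.array(X,float)); p=X@c["R"].T+c["t"]; s=p[:,:2]/p[:,2:]; r=(s**2).sum(1,keepdims=True); s=s*(1+c["k1"]*r)
    return s*[c["K"][0,0],c["K"][1,1]]+[c["K"][0,2],c["K"][1,2]]
def save(c,name,box=None,sc=1):
    im=c["image"][...,::-1].copy()
    if box: im=im[box[1]:box[3],box[0]:box[2]]
    if sc!=1: im=cv2.resize(im,None,fx=sc,fy=sc)
    cv2.imwrite("pics/"+name,im)
E
cat > a.py <<'E'
from h import *
ims=[]
for n in ["scene","top"]:
    c=cam(n); save(c,n+"0.png",sc=1.4)
    print(n,"cam at",(-c["R"].T@c["t"]).round(3))
    for t in ["stand","bottle_mid","mouth","bar_piece","plunger_top","tray","oil_bottle","flange","steel_block"]:
        try: r=robot.trace(n,t)
        except Exception as e: print(t,e); continue
        for d in r[:2]:
            px=d["centre"][::-1]; ys,xs=np.nonzero(d["pixels"])
            print(t,round(d["confidence"],2),np.round(px,1),"bbox",xs.min(),ys.min(),xs.max(),ys.max(),"z0",atz(c,px,0).round(3)[:2],"z.166",atz(c,px,.166).round(3)[:2])
E
python3 a.py
```

```text
scene cam at [1.309 0.631 0.82 ]
stand 0.95 [303.6 211.3] bbox 234 160 357 269 z0 [ 0.456 -0.072] z.166 [0.629 0.07 ]
bottle_mid 0.9 [310.9 181.9] bbox 266 161 335 202 z0 [ 0.306 -0.17 ] z.166 [ 0.509 -0.008]
bottle_mid 0.64 [216.2 173.7] bbox 199 149 241 189 z0 [ 0.51  -0.451] z.166 [ 0.672 -0.232]
mouth 0.65 [308.8 182. ] bbox 266 161 335 202 z0 [ 0.311 -0.175] z.166 [ 0.513 -0.012]
tray 0.77 [218.6 172.6] bbox 199 148 242 189 z0 [ 0.499 -0.451] z.166 [ 0.663 -0.232]
tray 0.66 [243.5 180.8] bbox 234 171 253 196 z0 [ 0.471 -0.345] z.166 [ 0.641 -0.147]
oil_bottle 0.64 [177.5 192.5] bbox 169 157 192 219 z0 [ 0.681 -0.448] z.166 [ 0.808 -0.23 ]
flange 0.77 [274.9 286.3] bbox 255 274 289 301 z0 [0.754 0.091] z.166 [0.866 0.201]
steel_block 0.98 [413.9 283.6] bbox 402 273 427 299 z0 [0.489 0.343] z.166 [0.655 0.402]
top cam at [0.506 0.003 1.513]
stand 0.68 [267.7 239.5] bbox 213 208 336 266 z0 [ 0.549 -0.017] z.166 [ 0.544 -0.015]
bottle_mid 0.89 [259.6 238.3] bbox 232 221 311 255 z0 [0.552 0.008] z.166 [0.547 0.007]
mouth 0.58 [264.  236.9] bbox 232 221 312 255 z0 [ 0.556 -0.005] z.166 [ 0.551 -0.004]
mouth 0.49 [269.4 239.5] bbox 214 208 336 266 z0 [ 0.549 -0.022] z.166 [ 0.544 -0.019]
plunger_top 0.54 [328.8 212. ] bbox 326 208 335 228 z0 [ 0.638 -0.2  ] z.166 [ 0.623 -0.178]
tray 0.64 [397.3 252.8] bbox 378 238 428 271 z0 [ 0.519 -0.415] z.166 [ 0.517 -0.37 ]
oil_bottle 0.82 [375.4 177.4] bbox 363 165 393 191 z0 [ 0.749 -0.344] z.166 [ 0.723 -0.306]
flange 0.6 [234.5 171.7] bbox 220 154 249 181 z0 [0.753 0.091] z.166 [0.725 0.081]
steel_block 0.95 [144.9 243.9] bbox 132 235 156 259 z0 [0.524 0.357] z.166 [0.522 0.318]
steel_block 0.41 [400.4 251.8] bbox 378 238 428 271 z0 [ 0.522 -0.425] z.166 [ 0.52  -0.378]
```

```bash
python3 - <<'E'
import cv2
a=cv2.imread("pics/top0.png");a=a[int(140*1.4):int(290*1.4),int(120*1.4):int(450*1.4)]
cv2.imwrite("pics/top0c.png",cv2.resize(a,(792,360),interpolation=cv2.INTER_CUBIC))
a=cv2.imread("pics/scene0.png");a=a[int(130*1.4):int(310*1.4),int(160*1.4):int(440*1.4)]
cv2.imwrite("pics/scene0c.png",cv2.resize(a,(784,504),interpolation=cv2.INTER_CUBIC))
E
```

```text
(no output)
```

View pics/top0c.png

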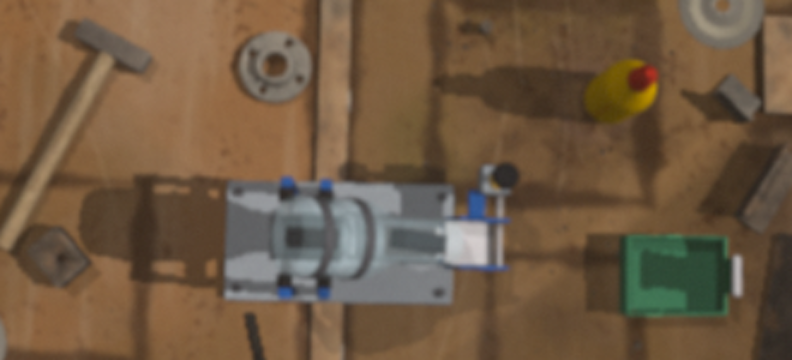

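View pics/scene0c.png

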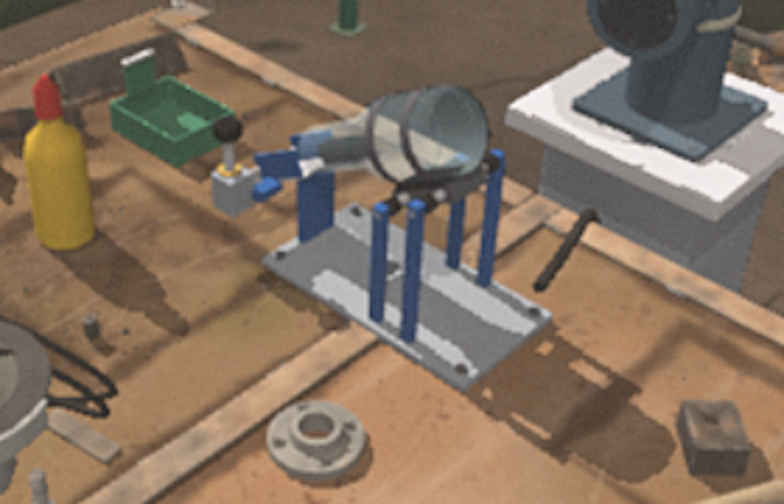

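Top view: the stand's pouring direction is roughly world −y, with the plunger at crop (505,177), the tray at (676,276) with its tab at (737,275), and the bystanders well clear. The scene view agrees. Next I fit the stand and tray poses.

```bash
cat > b.py <<'E'
from h import *
from scipy.optimize import least_squares
T=cam("top");S=cam("scene")
print(robot.get_obs())
t2=lambda x,y:(120+x/2.4,140+y/2.4); s2=lambda x,y:(160+x/2.8,130+y/2.8)
# stand: local pts
loc=lambda zp:np.array([[-.330,.075,zp],[-.045,.075,zp],[-.045,-.075,zp],[-.330,-.075,zp],[0,.076,.166]])
pt=np.array([t2(226,182),t2(452,184),t2(452,302),t2(224,302),t2(505,177)])
ps=np.array([s2(470,385),s2(262,262),s2(354,205),s2(550,318),s2(228,127)])
def W(p,L):
    c,s=np.cos(p[2]),np.sin(p[2]); return L@np.array([[c,-s,0],[s,c,0],[0,0,1]]).T+[p[0],p[1],0]
def f(p):
    X=W(p,loc(p[3])); return np.r_[(proj(T,X)-pt).ravel(),(proj(S,X)-ps).ravel()]
r=least_squares(f,[.55,-.2,-1.57,.005],loss="soft_l1",x_scale=[.01,.01,.01,.01]); print("stand",r.x.round(4),f(r.x).round(1).reshape(-1,2).tolist())
p=r.x
for n,L in dict(drop=[.055,0,0],plung=[0,.076,.166]).items(): print(n,W(p,np.array([L])).round(4))
# tray masks
def green(c):
    h=cv2.cvtColor(c["image"],cv2.COLOR_RGB2HSV); m=((h[...,0]>60)&(h[...,0]<88)&(h[...,1]>90)).astype(np.uint8)
    n,l,st,ce=cv2.connectedComponentsWithStats(m); k=1+np.argmax([st[i,4] if abs(ce[i,1]-(250 if c is T else 173))<25 else 0 for i in range(1,n)]); return l==k,st[k],ce[k]
for c in (T,S):
    m,st,ce=green(c); print(st,ce)
    if c is T:
        b=cv2.minAreaRect(np.argwhere(m)[:,::-1].astype(np.float32)); print(b); q=cv2.boxPoints(b); print([atz(c,x,.04)[:2].round(4).tolist() for x in q],atz(c,b[0],.04).round(4))
    save(c,"z%d.png"%(c is S),box=((370,230,440,280) if c is T else (190,140,260,196)),sc=8)
    for d in robot.trace("top" if c is T else "scene","plunger_top")[:2]: print("pl",d["confidence"],d["centre"])
E
python3 b.py; python3 - <<'E'
import cv2,numpy as np
a=cv2.imread("pics/z0.png");b=cv2.imread("pics/z1.png");b=cv2.resize(b,(500,400));a=cv2.resize(a,(560,400))
cv2.imwrite("pics/zz.png",np.hstack([a,b])[:, :][:, :1060][::1,::1] if 0 else cv2.resize(np.hstack([a,b]),(800,302)))
E
```

```text
{'time_s': 1.1, 'qpos': array([-1.40681722e+00,  4.79749354e-02,  9.91930224e-02,  1.62201451e+00,
       -1.66702997e-05,  1.44299151e+00]), 'qvel': array([ 0.00011233,  0.00127213, -0.00027612, -0.0015203 ,  0.00045837,
        0.00134978]), 'tau': array([-2.20946927e-04, -3.38658178e+01,  3.20163703e+01,  1.28485452e-03,
       -2.89857562e-04,  6.32809773e-06]), 'tcp_pos': array([ 0.15099916, -0.50279855,  0.19392111]), 'orientation': array([-3.14159043e+00,  1.65222788e-05,  2.91783932e-01]), 'ft_force': array([ 0.26894523, -0.40455362,  0.36794481]), 'moment': array([-0.00772131,  0.02857798, -0.06844498]), 'opening': 1.0029990620520446}
stand [ 0.5449 -0.1832 -1.5528  0.0049] [[-0.3, 0.4], [-0.3, 0.7], [-0.6, 1.2], [-0.3, 0.1], [-0.3, -0.9], [-1.8, 1.4], [-0.7, -0.1], [-0.8, -0.1], [1.3, -0.9], [-0.8, -1.7]]
drop [[ 0.5459 -0.2382  0.    ]]
plung [[ 0.6209 -0.1818  0.166 ]]
[ 380  238   42   33 1123] [398.37756011 255.14158504]
((400.5, 254.0), (32.0, 41.0), 90.0)
[[0.5612, -0.3507], [0.5644, -0.4774], [0.4682, -0.4788], [0.466, -0.3525]] [ 0.5149 -0.4143  0.04  ]
pl 0.67 [213.2, 328.3]
[549 171   5   7  10] [551.2 173.5]
pl 0.57 [176.2, 239.9]
pl 0.42 [212.8, 306.5]
```

View pics/zz.png

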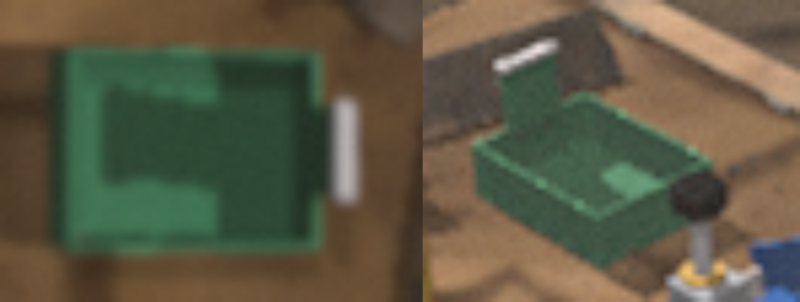

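```bash
python3 - <<'E'
from h import *
T=cam("top");S=cam("scene")
print(tri([ray(T,(427.1,254.8)),ray(S,(209.2,150.4))]), atz(T,(427.1,254.8),.09))
print("plunger tri",tri([ray(T,(330.4,213.7)),ray(S,(241.4,175.4))]))
E
```

```text
(array([ 0.51257375, -0.4799383 ,  0.08658523]), [np.float64(0.001916770896704913), np.float64(0.0019167708967048314)]) [ 0.51392159 -0.48020086  0.09      ]
plunger tri (array([ 0.61863441, -0.18289878,  0.15874483]), [np.float64(0.0009862684578342636), np.float64(0.0009862684578343648)])
```

Call:
play_rows --deltas '[[[3,0.2,0],[0,0,-2]],[[6.5,0.5,0],[0,0,-4]],[[10,0.7,0],[0,0,-6]],[[13.5,1,0],[0,0,-8]],[[17,1.2,0],[0,0,-10]],[[20.5,1.5,0],[0,0,-12]],[[24,1.7,0],[0,0,-14]],[[27.5,2,0],[0,0,-15.7]],[[31,2.3,0],[0,0,-15.7]],[[33.5,2.5,0],[0,0,-15.7]],[[33.5,2.5,0],[0,0,-15.7]],[[33.5,2.5,0],[0,0,-15.7]]]' --hand 1

```text
time_s: 2.3
tcp_pos: [0.4871, -0.4771, 0.1925]
orientation: [-3.14, 0.002, 0.02]
ft_force: [0.3, -0.1, -0.1]
opening: 1.002
```

```bash
python3 - <<'E'
from h import *
c=cam("wrist"); save(c,"w1.png"); print(robot.get_obs()["tcp_pos"],robot.get_obs()["orientation"],"cam",-c["R"].T@c["t"])
for d in robot.trace("wrist","tray")[:2]: print(d["confidence"],d["centre"])
E
```

```text
[ 0.48593326 -0.47759767  0.19325369] [-3.14102754e+00  1.34578799e-03  1.86245479e-02] cam [ 0.56309893 -0.47573676  0.37208264]
0.82 [147.9, 220.0]
```

View pics/w1.png

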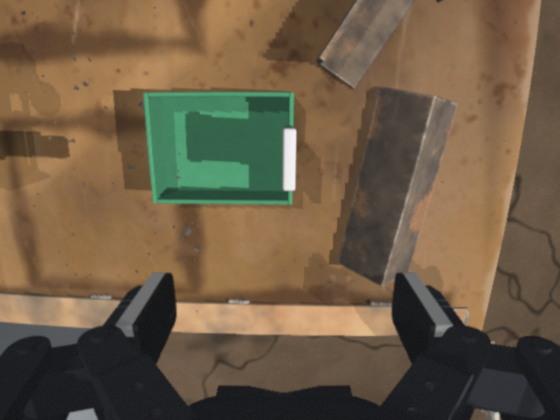

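```bash
python3 - <<'E'
from h import *
c=cam("wrist"); 
print("tab",atz(c,(289.5,129),.09),atz(c,(289.5,189),.09),atz(c,(289.5,159),.09))
T=cam("top");print(tri([ray(T,(427.1,254.8)),ray(c,(289.5,159))]))
print("rim",[atz(c,p,.04)[:2].round(4).tolist() for p in [(145,93),(294,92),(294,205),(153,203)]])
print("beam z0,z.05",[(atz(c,p,0)[:2].round(3).tolist(),atz(c,p,.05)[:2].round(3).tolist()) for p in [(378,88),(342,262),(435,96)]], proj(T,[atz(c,(342,262),0),atz(c,(342,262),.06)]))
E
```

```text
tab [ 0.53362115 -0.48150021  0.09      ] [ 0.48762838 -0.48252087  0.09      ] [ 0.51110413 -0.48199707  0.09      ]
(array([ 0.51251235, -0.48119306,  0.08971139]), [np.float64(0.0016468826255886771), np.float64(0.0016468826255886413)])
rim [[0.5584, -0.3569], [0.5602, -0.4855], [0.4595, -0.4881], [0.4591, -0.3565]]
beam z0,z.05 [([0.566, -0.567], [0.565, -0.555]), ([0.383, -0.544], [0.407, -0.535]), ([0.561, -0.624], [0.561, -0.604])] [[436.40167212 297.37326631]
 [440.07383599 289.42334197]]
```

Call:
play_rows --deltas '[[[1.5,-0.2,0],[0,0,0]],[[2.6,-0.4,-1],[0,0,0]],[[2.6,-0.4,-4],[0,0,0]],[[2.6,-0.4,-7],[0,0,0]],[[2.6,-0.4,-10],[0,0,0]],[[2.6,-0.4,-12.5],[0,0,0]],[[2.6,-0.4,-14.1],[0,0,0]],[[2.6,-0.4,-14.1],[0,0,0]],[[2.6,-0.4,-14.1],[0,0,0]]]' --hand 0

```text
time_s: 3.25
tcp_pos: [0.5089, -0.482, 0.0528]
orientation: [-3.14, 0.002, 0.015]
ft_force: [0.4, -0.2, 0.4]
opening: 0.503
```

Call:
play_rows --deltas '[[[0,0,0],[0,0,0]],[[0,0,0],[0,0,0]],[[0,0,0],[0,0,0]],[[0,0,0],[0,0,0]],[[0,0,0],[0,0,0]],[[0,0,0],[0,0,0]]]' --hand -1 --force 40

```text
time_s: 3.75
tcp_pos: [0.5092, -0.4823, 0.0534]
orientation: [-3.141, 0.001, 0.015]
ft_force: [-0.0, -0.1, -0.1]
opening: 0.0
```

```bash
python3 - <<'E'
from h import *
c=cam("wrist"); S=cam("scene")
a=c["image"][...,::-1]; b=cv2.resize(S["image"][130:230,170:270,::-1],(420,420),interpolation=2)
cv2.imwrite("pics/g1.png",cv2.resize(np.hstack([a,b]),(800,343)));print(robot.get_obs()["opening"])
E
```

```text
-0.0009479471414865741
```

View pics/g1.png

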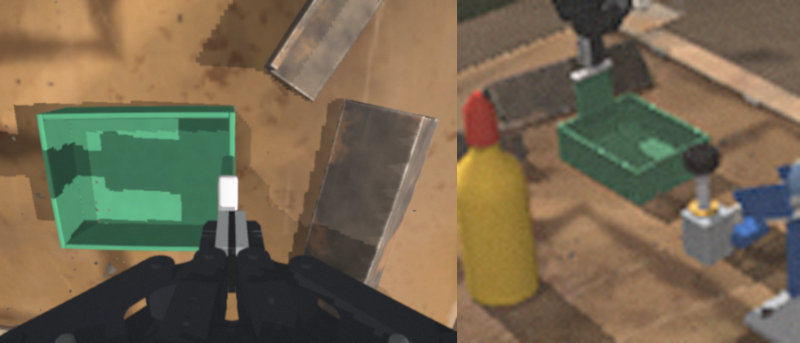

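```bash
python3 - <<'E'
from h import *
o=robot.get_obs(); p=o["tcp_pos"]; print(p)
for n in ["wrist","top","scene"]:
    c=cam(n); print(n,"cam",(-c["R"].T@c["t"]).round(3),"axis",c["R"][2].round(3))
    print(" tcp",proj(c,p).round(0)," tip+20mm",proj(c,p+[0,0,.019]).round(0))
    print(" tab ends top",proj(c,[[.534,-.4815,.09],[.490,-.4825,.09]]).round(0).tolist())
    im=c["image"].astype(int); 
    for d in robot.trace(n,"tray")[:1]: ys,xs=np.nonzero(d["pixels"]);print(" bbox",xs.min(),ys.min(),xs.max(),ys.max())
E
```

```text
[ 0.50907971 -0.48205447  0.05295592]
wrist cam [ 0.585 -0.481  0.233] axis [-0.297 -0.003 -0.955]
 tcp [[284. 244.]]  tip+20mm [[283. 260.]]
 tab ends top [[283.0, 223.0], [284.0, 317.0]]
 bbox 46 129 291 308
top cam [0.506 0.003 1.513] axis [ 0.074 -0.015 -0.997]
 tcp [[424. 256.]]  tip+20mm [[426. 256.]]
 tab ends top [[428.0, 248.0], [428.0, 263.0]]
 bbox 378 237 429 271
scene cam [1.309 0.631 0.82 ] axis [-0.591 -0.567 -0.574]
 tcp [[210. 158.]]  tip+20mm [[209. 153.]]
 tab ends top [[204.0, 151.0], [213.0, 147.0]]
 bbox 199 150 241 189
```

```bash
python3 - <<'E'
from h import *
c=cam("wrist"); S=cam("scene")
a=cv2.resize(c["image"][190:330,220:350,::-1],(520,560),interpolation=2); b=cv2.resize(S["image"][125:195,195:230,::-1],(280,560),interpolation=2)
cv2.imwrite("pics/g2.png",np.hstack([a,b]))
E
```

```text
(no output)
```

View pics/g2.png

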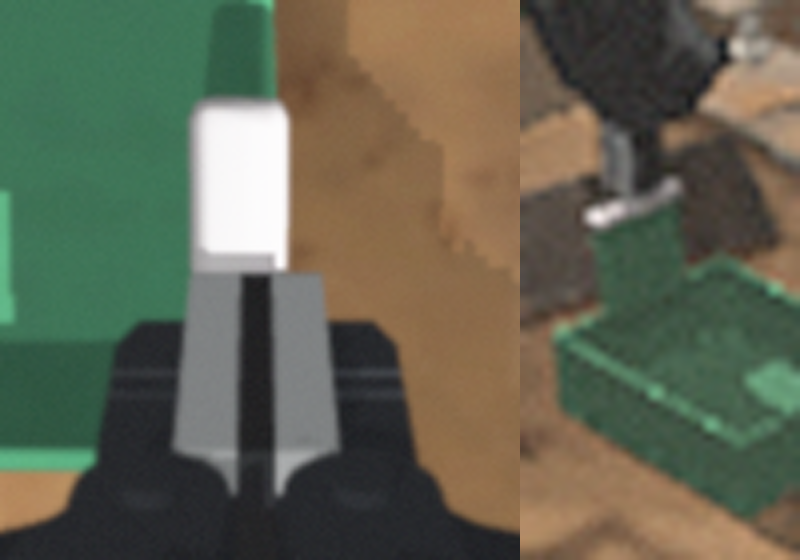

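Contrary to what I planned, the fingers shut with nothing between them. In the wrist crop their tips (row ~258) hide the rear of the bead, so they seem to sit above it, about 2–4 cm higher than the TCP reading suggests. Before going lower, I'll check this with the calibration.

```bash
python3 - <<'E'
from h import *
o=robot.get_obs(); p=o["tcp_pos"]; c=cam("wrist"); print(robot.grasp_offset,c["K"][0,0],o["ft_force"].round(2),[a for a in dir(robot) if a[0]!="_"])
for dz in (0,.02,.037,.05):
  print(dz,proj(c,[p+[.011,-.007,dz],p+[.011,.007,dz],p+[0,0,dz],p+[-.011,0,dz]]).round(0).tolist())
E
```

```text
0.0187 377.48844462529024 [ 1.28 -0.08  0.26] ['Unreachable', 'camera', 'finish_job', 'get_obs', 'grasp_offset', 'trace']
0 [[298.0, 224.0], [270.0, 224.0], [284.0, 244.0], [283.0, 263.0]]
0.02 [[299.0, 239.0], [268.0, 239.0], [283.0, 261.0], [283.0, 282.0]]
0.037 [[301.0, 255.0], [267.0, 254.0], [283.0, 278.0], [283.0, 301.0]]
0.05 [[302.0, 269.0], [265.0, 269.0], [283.0, 294.0], [283.0, 318.0]]
```

Call:
play_rows --deltas '[[[0,0,0],[0,0,0]],[[0,0,0],[0,0,0]],[[0,0,0],[0,0,0]],[[0,0,0],[0,0,0]]]' --hand 0

```text
time_s: 4.63
tcp_pos: [0.5088, -0.4819, 0.0526]
orientation: [-3.14, 0.002, 0.015]
ft_force: [0.4, 1.0, 0.5]
opening: 0.498
```

Call:
play_rows --deltas '[[[0.1,0,-0.5],[0,0,0]],[[0.2,0,-1],[0,0,0]],[[0.2,0,-1.5],[0,0,0]],[[0.2,0,-2],[0,0,0]],[[0.2,0,-2.5],[0,0,0]],[[0.2,0,-3],[0,0,0]],[[0.2,0,-3.5],[0,0,0]],[[0.2,0,-3.5],[0,0,0]]]' --hand 0

```text
time_s: 5.3
tcp_pos: [0.5101, -0.4811, 0.0157]
orientation: [-3.138, 0.004, 0.015]
ft_force: [-0.5, 0.9, -0.6]
opening: 0.499
```

Call:
play_rows --deltas '[[[0,0,0],[0,0,0]],[[0,0,0],[0,0,0]],[[0,0,0],[0,0,0]],[[0,0,0],[0,0,0]],[[0,0,0],[0,0,0]]]' --hand -1 --force 40

```text
time_s: 5.72
tcp_pos: [0.5101, -0.4811, 0.0158]
orientation: [-3.138, 0.004, 0.015]
ft_force: [-0.2, 0.2, -1.0]
opening: 0.109
```

Gripped (opening 0.109, about 9 mm). The fingertips really do sit about 37 mm above the reported TCP, and I'll allow for that from here on. Next I carry the tray to the drop point.

Call:
play_rows --deltas '[[[0,0,0.6],[0,0,0]],[[0,0.2,1.2],[0,0,0]],[[0.5,2,1.2],[0,0,0]],[[1,4.5,1.2],[0,0,0]],[[1.5,7,1.2],[0,0,0]],[[2,9.5,1.2],[0,0,0]],[[2.5,12,1.2],[0,0,0]],[[3,14,1.2],[0,0,0]],[[3.5,15.5,1.2],[0,0,0]],[[3.5,16.2,1.2],[0,0,0]],[[3.5,16.2,1.2],[0,0,0]]]'

```text
time_s: 6.63
tcp_pos: [0.5455, -0.3177, 0.0282]
orientation: [-3.138, 0.004, 0.017]
ft_force: [-0.3, 0.1, -2.6]
opening: 0.109
```

```bash
python3 - <<'E'
from h import *
c=cam("wrist"); T=cam("top")
a=c["image"][...,::-1]; b=cv2.resize(T["image"][195:275,240:420,::-1],(800,356),interpolation=2)
cv2.imwrite("pics/p1.png",np.vstack([cv2.resize(a,(400,300)),cv2.resize(b,(400,178))])); o=robot.get_obs(); print(o["tcp_pos"],o["opening"],o["ft_force"])
E
```

```text
[ 0.54510805 -0.31997697  0.02806723] 0.10606937919181889 [ 0.87019948 -0.14961599 -2.68965133]
```

View pics/p1.png

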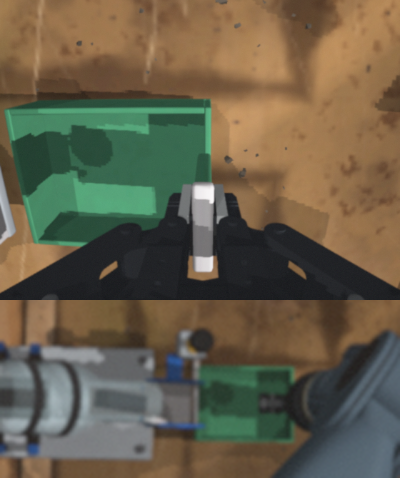

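Call:
play_rows --deltas '[[[0.1,1,0],[0,0,0]],[[0.2,1.8,0],[0,0,0]],[[0.2,2,0],[0,0,0]],[[0.2,2,-0.4],[0,0,0]],[[0.2,2,-0.8],[0,0,0]],[[0.2,2,-1.2],[0,0,0]],[[0.2,2,-1.2],[0,0,0]]]'

```text
time_s: 7.32
tcp_pos: [0.5471, -0.3005, 0.0159]
orientation: [-3.14, 0.003, 0.014]
ft_force: [0.1, -1.2, -0.1]
opening: 0.107
```

Call:
play_rows --deltas '[[[0,0,0],[0,0,0]],[[0,0,0],[0,0,0]],[[0,0,0],[0,0,0]],[[0,0,3],[0,0,0]],[[0,0,6],[0,0,0]],[[0,0,10],[0,0,0]],[[0,0,14],[0,0,0]],[[0,0,18],[0,0,0]],[[0,0,20],[0,0,0]],[[0,0,20],[0,0,0]]]' --hand 0

```text
time_s: 8.15
tcp_pos: [0.5499, -0.3023, 0.2242]
orientation: [3.136, -0.007, 0.014]
ft_force: [0.7, -0.2, -0.3]
opening: 0.501
```

```bash
python3 - <<'E'
from h import *
c=cam("wrist"); save(c,"p2.png"); T=cam("top")
print("cam",(-c["R"].T@c["t"]).round(3))
print("pred stand",proj(c,[[.5449,-.1832,.07],[.5459,-.2382,0],[.6209,-.1818,.166]]).round(0).tolist())
for n,k in (("wrist",c),("top",T)):
  for t in ["tray","plunger_top","mouth","bottle_mid","bar_piece"]:
    for d in robot.trace(n,t)[:2]:
        ys,xs=np.nonzero(d["pixels"]);print(n,t,round(d["confidence"],2),np.round(d["centre"],1),"bbox",xs.min(),ys.min(),xs.max(),ys.max())
E
```

```text
cam [ 0.624 -0.3    0.404]
pred stand [[153.0, 183.0], [223.0, 168.0], [92.0, 100.0]]
wrist tray 0.77 [170.2 220.7] bbox 156 119 287 220
wrist mouth 0.75 [206.   28.9] bbox 0 168 66 242
wrist mouth 0.59 [168.6 222.2] bbox 156 118 287 221
wrist bottle_mid 0.79 [204.4  31.6] bbox 0 167 66 243
top tray 0.89 [239.8 343.9] bbox 321 224 367 257
top plunger_top 0.7 [212.5 329.8] bbox 325 207 336 248
top mouth 0.88 [238.8 265. ] bbox 232 222 312 255
top bottle_mid 0.62 [240.  261.6] bbox 232 221 312 255
top bar_piece 0.73 [212.8 331.3] bbox 326 208 335 217
```

View pics/p2.png

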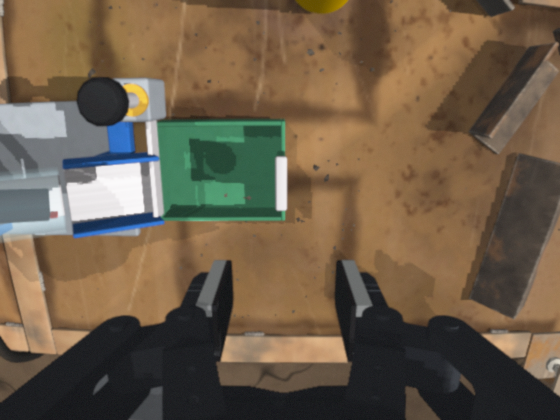

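```bash
python3 - <<'E'
from h import *
c=cam("wrist");T=cam("top");S=cam("scene")
print("pl z166",atz(c,(102,101),.166),tri([ray(c,(102,101)),ray(S,(241.4,175.4))]),tri([ray(c,(102,101)),ray(T,(330.4,213.2))]))
print("gate z.087",atz(c,(155,157),.087),atz(c,(158,219),.087))
print("tab",atz(c,(281,158),.09),atz(c,(281,210),.09),"rim far corners",atz(c,(286,121),.04),atz(c,(285,220),.04))
# bottle outline in top: from bottle trace
d=robot.trace("top","bottle_mid")[0]["pixels"]
for col in range(234,312,4):
    r=np.nonzero(d[:,col])[0]
    if len(r): print(col,r.min(),r.max(),[atz(T,(col,x),.17)[:2].round(3).tolist() for x in (r.min()-.5,r.max()+.5)])
E
```

```text
pl z166 [ 0.61656509 -0.18979318  0.166     ] (array([ 0.61600529, -0.18497095,  0.15638199]), [np.float64(0.00032405815767402255), np.float64(0.0003240581576739189)]) (array([ 0.6185923 , -0.18440836,  0.15583617]), [np.float64(0.0023800501462857616), np.float64(0.0023800501462856783)])
gate z.087 [ 0.56836872 -0.1926975   0.087     ] [ 0.51373148 -0.1907184   0.087     ]
tab [ 0.56915995 -0.29755333  0.09      ] [ 0.52466192 -0.29811447  0.09      ] rim far corners [ 0.59490244 -0.30138598  0.04      ] [ 0.4980449  -0.30197729  0.04      ]
234 227 250 [[0.576, 0.077], [0.512, 0.075]]
238 223 254 [[0.587, 0.067], [0.501, 0.064]]
242 221 255 [[0.593, 0.056], [0.499, 0.053]]
246 220 256 [[0.596, 0.045], [0.497, 0.042]]
250 220 255 [[0.596, 0.035], [0.5, 0.032]]
254 221 255 [[0.594, 0.024], [0.5, 0.021]]
258 221 255 [[0.594, 0.013], [0.5, 0.01]]
262 221 255 [[0.594, 0.002], [0.501, -0.0]]
266 222 255 [[0.592, -0.009], [0.501, -0.011]]
270 222 255 [[0.592, -0.019], [0.501, -0.022]]
274 223 254 [[0.59, -0.03], [0.504, -0.033]]
278 225 253 [[0.585, -0.041], [0.507, -0.043]]
282 228 251 [[0.577, -0.052], [0.513, -0.054]]
286 229 250 [[0.575, -0.063], [0.516, -0.064]]
290 229 250 [[0.575, -0.074], [0.516, -0.075]]
294 229 250 [[0.575, -0.084], [0.516, -0.086]]
298 230 249 [[0.573, -0.095], [0.519, -0.097]]
302 231 249 [[0.571, -0.106], [0.52, -0.107]]
306 231 248 [[0.571, -0.117], [0.523, -0.118]]
310 232 247 [[0.569, -0.128], [0.526, -0.129]]
```

Call:
play_rows --deltas '[[[-3,0.5,0],[0,0,0]],[[-6.5,1,0],[0,-3,0]],[[-10,3,0],[0,-6,0]],[[-13.5,6.5,0],[0,-10,0]],[[-15,10,-1],[0,-15,0]],[[-15,13.5,-2],[0,-20,0]],[[-15,17,-3],[0,-20,0]],[[-15,20.5,-4],[0,-20,0]],[[-15,24,-5],[0,-20,0]],[[-15,27.5,-6],[0,-20,0]],[[-15,30.5,-6],[0,-20,0]],[[-15,30.5,-6],[0,-20,0]]]' --hand -1

```text
time_s: 9.95
tcp_pos: [0.396, 0.0107, 0.1556]
orientation: [3.141, -0.346, 0.025]
ft_force: [-0.4, -0.4, 0.5]
opening: -0.002
```

Call:
play_rows --deltas '[[[1.5,0,-1],[0,0,0]],[[4,0,-2.3],[0,0,0]],[[6.5,0,-2.3],[0,0,0]],[[8.5,0,-2.3],[0,0,0]],[[9.5,0,-2.3],[0,0,0]],[[10,0,-2.3],[0,0,0]],[[10.5,0,-2.3],[0,0,0]],[[10.8,0,-2.3],[0,0,0]],[[10.8,0,-2.3],[0,0,0]]]'

```text
time_s: 10.7
tcp_pos: [0.5042, 0.0103, 0.1328]
orientation: [3.141, -0.346, 0.025]
ft_force: [0.2, 0.4, -0.2]
opening: -0.002
```

Call:
play_rows --deltas '[[[0.3,0,0],[0,0,0]],[[0.6,0,0],[0,0,0]],[[0.6,0,0],[0,0,0]]]'

```text
time_s: 10.95
tcp_pos: [0.5105, 0.0102, 0.1332]
orientation: [3.141, -0.347, 0.025]
ft_force: [-0.4, -1.0, 0.1]
opening: -0.0
```

Call:
play_rows --deltas '[[[0.3,0,0],[0,0,0]],[[0.6,0,0],[0,0,0]],[[0.6,0,0],[0,0,0]]]'

```text
time_s: 11.2
tcp_pos: [0.5161, 0.0103, 0.1326]
orientation: [3.141, -0.346, 0.025]
ft_force: [-1.7, 0.4, -0.5]
opening: 0.003
```

Call:
play_rows --deltas '[[[0.2,0,0],[0,0,0]],[[0.4,0,0],[0,0,0]],[[0.4,0,0],[0,0,0]]]'

```text
time_s: 11.45
tcp_pos: [0.5191, 0.0105, 0.1315]
orientation: [3.141, -0.343, 0.025]
ft_force: [-4.1, 0.6, 0.6]
opening: -0.003
```

Call:
play_rows --deltas '[[[-3.5,0,0],[0,0,0]],[[-6.5,0,0],[0,0,0]],[[-6.5,0,0],[0,0,0]],[[-4.1,0,0],[0,0,0]],[[-1.5,0,0],[0,0,0]],[[1.1,0,0],[0,0,0]],[[-2.5,0,0],[0,0,0]],[[-6,0,0],[0,0,0]],[[-6.5,0,0],[0,0,0]]]'

```text
time_s: 12.2
tcp_pos: [0.4522, 0.0107, 0.13]
orientation: [-3.141, -0.338, 0.024]
ft_force: [-0.4, 0.4, 0.4]
opening: 0.0
```

```bash
cat > k.py <<'E'
from h import *
import sys
T=cam("top"); save(T,"k%s.png"%sys.argv[1],box=(210,200,350,270),sc=5)
g=T["image"].astype(int).sum(2)
# darkness profile along neck/chute rows 235-245
print({c:int(g[235:246,c].mean()) for c in range(272,332,3)})
for d in robot.trace("top","bar_piece")[:2]: print(d["confidence"],d["centre"])
o=robot.get_obs(); print(o["time_s"],o["tcp_pos"])
E
python3 k.py 1
```

```text
{272: 350, 275: 314, 278: 490, 281: 377, 284: 371, 287: 368, 290: 382, 293: 381, 296: 383, 299: 390, 302: 567, 305: 466, 308: 434, 311: 443, 314: 372, 317: 367, 320: 364, 323: 256, 326: 237, 329: 274}
12.3 [0.45482239 0.01034576 0.13223942]
```

```bash
python3 - <<'E'
import cv2
a=cv2.resize(cv2.imread("pics/top0.png"),(560,420),interpolation=cv2.INTER_AREA).astype(int).sum(2)
print({c:int(a[235:246,c].mean()) for c in range(272,332,3)})
E
```

```text
{272: 341, 275: 318, 278: 475, 281: 360, 284: 277, 287: 273, 290: 284, 293: 285, 296: 284, 299: 286, 302: 333, 305: 430, 308: 594, 311: 591, 314: 571, 317: 593, 320: 593, 323: 373, 326: 313, 329: 383}
```

View pics/k1.png

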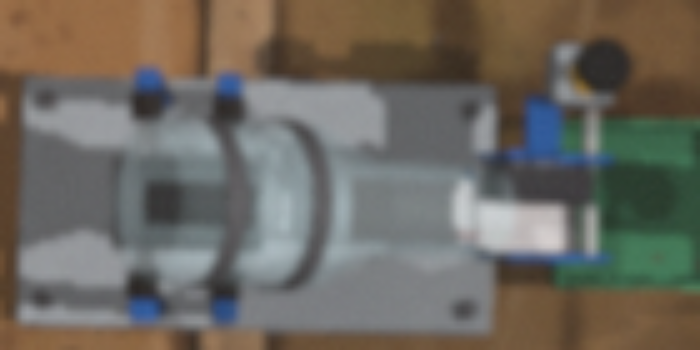

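Viewing k1: the bar's dark block now lies on the chute at crop (505–590, 163–203), up against the gate, so one knock freed it. Next is the plunger.

Call:
play_rows --deltas '[[[-1,0,3.5],[0,0,0]],[[-1,-1,7],[0,7,0]],[[-1,-3,10],[0,14,0]],[[0,-6.5,12],[0,20,0]],[[2,-10,12],[0,20,0]],[[4.5,-13,12],[0,20,0]],[[7.5,-15.5,12],[0,20,0]],[[10.5,-17.5,12],[0,20,0]],[[13.5,-19,10],[0,20,0]],[[16.2,-19.7,7],[0,20,0]],[[16.2,-19.7,4.5],[0,20,0]],[[16.2,-19.7,4.5],[0,20,0]]]'

```text
time_s: 13.3
tcp_pos: [0.6148, -0.186, 0.1666]
orientation: [-3.128, 0.017, 0.023]
ft_force: [-1.8, 0.9, -2.5]
opening: 0.003
```

```bash
python3 - <<'E'
from h import *
o=robot.get_obs();print(o["tcp_pos"],o["orientation"])
c=cam("wrist"); save(c,"pl.png"); p=o["tcp_pos"]
print(proj(c,[[.617,-.187,.166],p+[0,0,.037],p+[.011,0,.037]]).round(0))
E
```

```text
[ 0.61482238 -0.18595474  0.16657398] [-3.12782547  0.01686273  0.02268709]
[[286. 240.]
 [282. 280.]
 [283. 256.]]
```

View pics/pl.png

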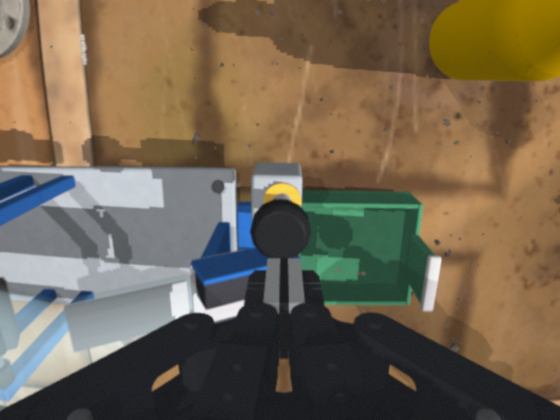

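Call:
play_rows --deltas '[[[0.4,-0.1,-1],[0,0,0]],[[0.4,-0.1,-2],[0,0,0]],[[0.4,-0.1,-3],[0,0,0]],[[0.4,-0.1,-4],[0,0,0]],[[0.4,-0.1,-4.8],[0,0,0]],[[0.4,-0.1,-5.3],[0,0,0]],[[0.4,-0.1,-5.6],[0,0,0]],[[0.4,-0.1,-5.6],[0,0,0]]]'

```text
time_s: 14.02
tcp_pos: [0.6197, -0.1871, 0.1161]
orientation: [-3.131, 0.01, 0.023]
ft_force: [0.6, 0.4, 4.2]
opening: 0.0
```

Call:
play_rows --deltas '[[[0,0,-0.5],[0,0,0]],[[0,0,-1],[0,0,0]],[[0,0,-1.5],[0,0,0]],[[0,0,-1.8],[0,0,0]],[[0,0,-1.8],[0,0,0]],[[0,0,-1.8],[0,0,0]]]'

```text
time_s: 14.52
tcp_pos: [0.622, -0.1879, 0.1083]
orientation: [-3.135, 0.001, 0.023]
ft_force: [-6.2, 2.0, 26.2]
opening: -0.003
```

Call:
play_rows --deltas '[[[0,0,0],[0,0,0]],[[0,0,0],[0,0,0]],[[0,0,0],[0,0,0]],[[0,0,0],[0,0,0]],[[0,0,0],[0,0,0]],[[0,0,0],[0,0,0]],[[0,0,0],[0,0,0]],[[0,0,0],[0,0,0]],[[0,0,0],[0,0,0]],[[0,0,0],[0,0,0]],[[0,0,0],[0,0,0]],[[0,0,0],[0,0,0]]]'

```text
time_s: 15.52
tcp_pos: [0.6238, -0.1886, 0.1109]
orientation: [-3.137, -0.004, 0.023]
ft_force: [0.7, -0.2, 5.6]
opening: 0.002
```

```bash
python3 - <<'E'
from h import *
o=robot.get_obs();print(o["time_s"],o["tcp_pos"],o["ft_force"])
c=cam("wrist"); S=cam("scene")
cv2.imwrite("pics/q.png",np.hstack([cv2.resize(c["image"][...,::-1],(440,330)),cv2.resize(S["image"][150:250,210:310,::-1],(330,330),interpolation=2)]))
for n in("wrist","scene","top"):
  if n=="top":cam(n)
  for d in robot.trace(n,"bar_piece")[:2]: print(n,d["confidence"],d["centre"])
E
```

```text
15.5167 [ 0.62377665 -0.18863313  0.11092265] [ 0.68393857 -0.21164138  5.61548191]
wrist 0.59 [277.5, 378.9]
```

View pics/q.png

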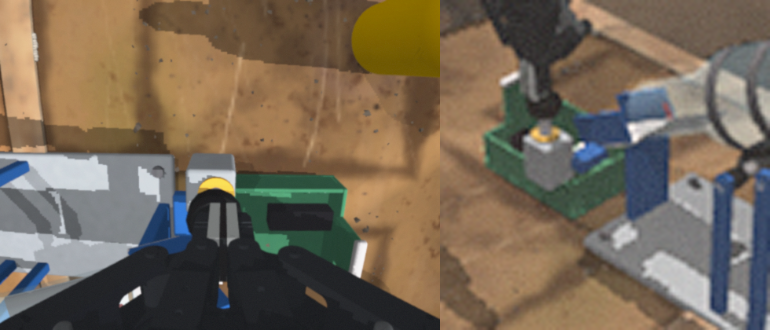

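The bar lies in the tray at (300,217). The hold relaxed slightly off the stop, so I'll press firmly once more to be sure of the 0.2 s, then release.

Call:
play_rows --deltas '[[[-0.3,0.1,-0.6],[0,0,0]],[[-0.4,0.1,-1.2],[0,0,0]],[[-0.4,0.1,-1.4],[0,0,0]],[[-0.4,0.1,-1.4],[0,0,0]],[[-0.4,0.1,-1.4],[0,0,0]],[[-0.4,0.1,-1.4],[0,0,0]],[[-0.4,0.1,-1.4],[0,0,0]],[[-0.4,0.1,-1.4],[0,0,0]]]'

```text
time_s: 16.48
tcp_pos: [0.6242, -0.189, 0.1083]
orientation: [3.14, -0.019, 0.024]
ft_force: [-3.8, 1.5, 27.1]
opening: 0.001
```

Call:
play_rows --deltas '[[[0,0,1],[0,0,0]],[[0,0,2],[0,0,0]],[[0,0,3],[0,0,0]],[[0,0,5],[0,0,0]],[[0,0,8],[0,0,0]],[[0,0,11],[0,0,0]],[[0,0,13],[0,0,0]],[[0,0,13],[0,0,0]],[[0,0,13],[0,0,0]],[[0,0,13],[0,0,0]]]'

```text
time_s: 17.32
tcp_pos: [0.6237, -0.1888, 0.2363]
orientation: [3.141, -0.016, 0.023]
ft_force: [0.0, 0.3, -0.5]
opening: 0.0
```

```bash
python3 - <<'E'
from h import *
o=robot.get_obs();print(o["time_s"],o["tcp_pos"],o["ft_force"])
c=cam("wrist"); S=cam("scene")
cv2.imwrite("pics/r.png",np.hstack([cv2.resize(c["image"][...,::-1],(440,330)),cv2.resize(S["image"][150:250,210:310,::-1],(330,330),interpolation=2)]))
E
```

```text
17.3167 [ 0.62372535 -0.18881531  0.2363191 ] [ 0.0106518   0.34002641 -0.54157327]
```

View pics/r.png

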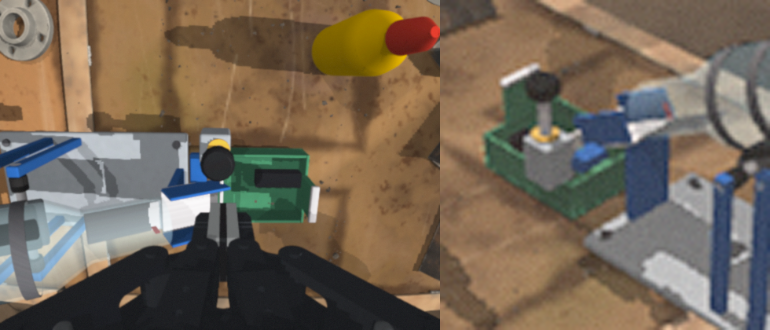

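The final view shows the plunger back up, the bar lying in the tray, and the arm clear of everything. I'm handing the job in.

```bash
python3 -c "
from plant import robot
print(robot.finish_job())"
```

```text
the job is handed in; nothing more can be done
None
```

I handed the job in at about 17 s of the 51 s, and by my last checks every step was met; the hand-in itself reported no verdict.

- **Tray:** it stands under the chute end with its tab away from the chute. I measured its middle at about (0.546, −0.237), roughly 5 mm from the drop point.
- **Bar piece:** one 0.3 m/s knock on the bottle's near side freed it onto the chute, where the top camera showed it behind the gate.
- **Plunger:** I pressed it to its stop, with about 26 N at the wrist. The first hold then eased to 5.6 N, slightly off the stop, so I pressed again at 27 N after the bar was already in the tray.
- **Last pictures:** they show the bar lying in the tray, the plunger back up and the arm clear, with about 0 N at the wrist. The oil bottle and flange look undisturbed. The steel block was not in those pictures, but the arm never went near it.

**Disagreement found:** the fingertips sit about 37 mm above the reported TCP. My first pinch on the tab therefore closed on nothing, and I allowed for the offset from then on.

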